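# Fit the slip bush in its liner and lock it

## Robot

A 6-joint arm with a two-finger parallel gripper is mounted at the origin on a cart in front of the work surface, level with it; the furniture and walls round the work are solid. World frame = base frame: x ahead of the robot, y to its left, z up, the work surface at z = 0. Lengths are in m, angles in rad, forces in N, time in s.
With the tool pointing down it reaches from about 0.4 to 0.825 m from the base axis. Payload 7 kg.
Tool frame: the origin (TCP) lies on the mounting face of the last link; the fingertips stand 178 mm ahead of it and the grasp point (between the pads) lies 159 mm ahead of it; z points along the fingers, y is the direction in which the jaws open and shut (so a half turn about z gives the same grasp; the last joint's range is limited). The gripper opens to 88 mm and grips with 3 to 60 N. Pads are 19 mm wide; open, the fingers measure 130 mm over their backs; the gripper's body (78 mm by 193 mm) begins 47 mm behind the grasp point.
Start: joints at [1.485, 0.359, 0.012, 0, -1.224, -0.288], TCP at [0.246, 0.628, 0.405] pointing down, gripper open.
Joint ranges: [-3.07, 3.07], [-1.43, 2.12], [-1.02, 1.25], [-3.03, 1.67], [-3.05, -0], [-3.03, 3.03]. Speed limits (rad/s): [2.39, 2.39, 3.01, 3.14, 3.14, 3.14].

## Interface

Orientations are given as [roll, pitch, yaw] about the fixed x, y, z axes, in that order (R = Rz(yaw) Ry(pitch) Rx(roll)).
In Python, from station import * gives the robot as it stands.
- The arm moves only by the tool arm_command, never from a script. Its argument "targets" is a list of rows, each a list of 3 entries, a list of its own where there are three numbers: the turn, a rotation vector about the world's x, y, z in rad, then the shift along the world's x, y, z in mm, then the closure, from 0 (fully open) to 1 (shut). In form: [[[wx, wy, wz], [tx, ty, tz], fingers], ...]. A call has 1 to 8 rows; each row shifts and turns the commanded pose from where the row before left it; what a row does not reach is not made up. A row lasts 1/10 s, in which the tool goes at most 50 mm and 8.59 degrees, less where a joint would pass 70% of its speed; a pose out of reach is approached as far as the arm can. A call with a gripper value outside its range is refused whole. The fingers move at their own pace and stop on an object; "squeeze" is the grip in N (left out, the last holds). Time passes only in rows, so rows that do not move let the fingers close. It gives the time, the measured TCP pose, the force and the opening at its end, in the units of the state.
- get_state(): the state, without advancing time (a new reading comes with each control period).
- grab_frame(name): name is "side" or "top" or "wrist"; returns (picture, depth): 480x640x3 uint8, red, green, blue; 480x640 float32, m along the optical axis (not along the pixel's ray), 0 where there is no reading.
- camera_params(name): a dict with "mtx" (3x3 intrinsics, pixels), "k1" (the pictures are not rectified: a ray, as slopes to the right and down, at radius r is drawn at 1 + k1 r^2 times it, then the intrinsics apply), "eye" and "orientation" of the camera in the world. Camera axes: x right, y down, z forward; pixel columns grow to the right and rows downward; lengths in m; the calibration is good to about 2 mm. A picture is of the moment at which its call begins: read the wrist's pose just before it. camera_params takes no time and is no camera call; for the wrist camera it gives the pose at the moment of the call.
- job_done(): hands the job in, once; it reports no verdict.
The state is a dict: "t": time; "q": joint angles; "qd": joint speeds; "joint_efforts": joint torques, N m; "eef_pos": TCP position; "ee_rot": TCP orientation; "force": force on the tool from outside, world axes, zero at the start; "moment": the same for the moment, N m; "width": finger opening in m.
Only numpy, scipy, OpenCV 4.12 (cv2) and the standard library are available. Lean on these libraries where they do the work, as an engineer would, in place of code of your own. Each camera call takes 0.05 s, during which the arm holds its last target.

## Task

The bush plate of the drill jig has a row of liners graded by bore. Put the loose drill bush into the liner that its shank fits, push it gently down until its head sits home on the plate, then turn it clockwise until its ear is stopped under the head of that liner's lock screw, and let go. Do not force it at any point, and leave the grease tin and the ball knob alone.

Things in the scene. Friction and masses are not known exactly. Their poses are not given: they have to be found in the camera images.
- jig: Drill jig fixed to the bench: steel base 96 x 270 mm; over it an aluminium bush plate 66 x 256 x 14 mm, its top 54 mm over the bench. Origin on the bench under the base's middle; z up, y along the row of liners. The plate's clamp screws are slack: it slides along y, with its liners and lock screws, between end stops 20 mm apart, dragging with some 3 N, and lies 5 to 20 mm short of the +y stop. Where is not measured: feel for it.
- plate_mid (a point): Middle of the plate's top for the plate at its +y stop (10 mm to +y of jig); the liners lie 69, 23, -23, -69 mm along y from it. Axes as the jig's. Beside every liner is a lock screw on the plate, axis 22 mm to +x and 9 mm to -y of the liner's: shank 8 mm, head 18 mm wide, its underside 6.5 and top 11 mm over the plate. Clamp screw heads stand 105 mm either way of jig, 8.5 mm tall.
- liner_1 (a point): Centre of the mouth of liner 1 of 4 (46 mm apart, bores grow towards -y), level with the plate's top, for the plate at its +y stop: the liner now lies 5 to 20 mm to -y of this. Axes as the jig's. Through bore 15 mm, empty.
- liner_2 (a point): Centre of the mouth of liner 2 of 4 (46 mm apart, bores grow towards -y), level with the plate's top, for the plate at its +y stop: the liner now lies 5 to 20 mm to -y of this. Axes as the jig's. Through bore 19 mm, empty.
- liner_3 (a point): Centre of the mouth of liner 3 of 4 (46 mm apart, bores grow towards -y), level with the plate's top, for the plate at its +y stop: the liner now lies 5 to 20 mm to -y of this. Axes as the jig's. Through bore 23 mm, empty.
- liner_4 (a point): Centre of the mouth of liner 4 of 4 (46 mm apart, bores grow towards -y), level with the plate's top, for the plate at its +y stop: the liner now lies 5 to 20 mm to -y of this. Axes as the jig's. Through bore 27 mm, filled by its own bush, locked as it should be (top 36 mm over the plate).
- bush_mid (a point): Loose steel drill bush, upright on the bench at start: its middle, half-way up, on its axis (z, up). 58 mm tall, 0.10 to 0.17 kg. Shank 18 mm across, 22 mm long, foot tapered to 14 mm over 3 mm; over it a knurled round head 26 mm across, 36 mm tall: pinch the upper 20 mm, so that the fingers clear the lock screws. Home, the head rests on the plate and this point is 7 mm over the plate's top.
- bush_ear (a point): On the bush's ear: 20 mm from the axis along the bush's +x, 4.75 mm under bush_mid. The ear, at the head's underside, is 10 mm wide, 4.5 mm thick, and reaches 26 mm from the axis. It clears the screw head when it points 50 to 150 deg anticlockwise (from above) of the jig's +x; turned clockwise it runs under the head and stops on the screw's shank, pointing along the jig's +x.
- bush: The same loose bush: centre of its foot, 29 mm under bush_mid; axes as bush_mid's. x points along its ear.
- grease_tin: Round grease tin, 62 mm across, 42 mm tall, origin under its middle; leave it.
- knob_spare: Black ball knob standing on its boss, 29 mm across, 33 mm tall, origin under its middle; leave it.
Mind the look-alikes: they are no part of the job. Several things look just like the bush: the one meant starts farthest from the robot's base.

How it is judged:
On the way:
1. the bush is down in the liner that fits it, its head home on the plate (x of bush_mid in the frame of liner_2 between -0.003 and 0.003 m and y of bush_mid in the frame of liner_2 between -0.0225 and 0.0025 m and z of bush_mid in the frame of liner_2 below 0.0085 m and angle between bush_mid's own z axis and vertical below 0.06 rad), for 0.1 s.
At the end, for the whole second after the job is handed in: The bush stands in the 19 mm liner (wherever the plate lies), head home on the plate to 1.5 mm, upright to 3.5 deg, its ear turned under that liner's lock screw to within 10 deg of the stop, and is released (all of step 1 and angle between the x axis of bush_mid and the x axis of jig, either way round below 0.17 rad and x of bush_ear in the frame of liner_2 above 0.01 m); the robot touches nothing.
It fails at once if the bush is forced: it presses on the jig with more than 35 N (contact force between bush and jig above 35 N).
It fails at once if the grease tin is moved by more than 30 mm (distance of grease_tin from where it was at the start of the episode above 0.03 m).
It fails at once if the ball knob is moved by more than 30 mm (distance of knob_spare from where it was at the start of the episode above 0.03 m).
It also fails if it takes over 67 s, if anything falls off the work surface, if the arm or the gripper's body presses on something with over 40 N, if the wrist force passes 120 N, or if a joint passes its speed limit or range.

## Working session

There is one attempt and no reset: what is moved stays moved. The work goes in short steps, Python scripts to look and compute and a tool call to move; the robot and the scene stay as the last step left them, time stands still between calls to the robot, and variables do not carry over. Pictures are saved under pics/ and viewed, and the job is handed in when it is done.

Besides the shell and the picture viewer there is one more tool, called after "Call:" as a command line: name --argument value ..., lists and objects as JSON in quotes. arm_command: Moves the arm, as the interface text tells. Its arguments: {"type":"object","properties":{"targets":{"type":"array"},"squeeze":{"type":"number"}},"required":["targets"]}

```bash
mkdir -p pics
cat > h.py <<'E'
from station import *
import numpy as np, cv2
from scipy.spatial.transform import Rotation as R
def rot(o):
    o=np.array(o,float)
    return o if o.shape==(3,3) else (R.from_euler('xyz',o).as_matrix() if o.size==3 else R.from_quat(o).as_matrix())
def save(n,p): cv2.imwrite('pics/'+n+'.png',p[:,:,::-1])
def ray(c,u,v):
    k=np.array(c['mtx'],float); k1=c['k1']
    x=(u-k[0,2])/k[0,0]; y=(v-k[1,2])/k[1,1]
    a,b=x,y
    for _ in range(20):
        s=1+k1*(a*a+b*b); a,b=x/s,y/s
    return np.array(c['eye']),rot(c['orientation'])@np.array([a,b,1.])
def onz(c,u,v,z):
    e,d=ray(c,u,v); return e+d*(z-e[2])/d[2]
def dep(c,u,v,z):
    e,d=ray(c,u,v); return e+d*z
def proj(c,P):
    k=np.array(c['mtx'],float); p=rot(c['orientation']).T@(np.array(P)-np.array(c['eye']))
    a,b=p[0]/p[2],p[1]/p[2]; s=1+c['k1']*(a*a+b*b)
    return k[0,0]*a*s+k[0,2],k[1,1]*b*s+k[1,2]
E
python3 - <<'E'
from h import *
s=get_state(); print(s)
for n in ['top','side','wrist']:
    c=camera_params(n); print(n,c); p,d=grab_frame(n); save(n+'0',p); np.savez('pics/'+n+'0.npz',p=p,d=d)
E
```

```text
{'t': 0.0, 'q': array([ 1.48509706e+00,  3.59397539e-01,  1.10390973e-02, -3.87169165e-04,
       -1.22407566e+00, -2.88104033e-01]), 'qd': array([-7.06943426e-05,  8.88287332e-04,  2.90033100e-04, -1.14820217e-03,
       -4.59492074e-04, -6.27651698e-05]), 'joint_efforts': array([-2.74924656e-03, -5.82707191e+01,  2.93053919e+01,  6.99676126e+00,
        7.12816996e-03, -1.78567143e-04]), 'eef_pos': array([0.24640225, 0.6282045 , 0.40370027]), 'ee_rot': array([ 3.13991895e+00, -1.16442277e-04, -3.73935064e-01]), 'force': array([ 0.21751762,  0.01113704, -0.72391078]), 'moment': array([ 0.04041292,  0.00292282, -0.0268978 ]), 'width': 0.08781207483036095}
top {'mtx': array([[560.58013211,   0.        , 313.40454381],
       [  0.        , 560.58013211, 248.60862684],
       [  0.        ,   0.        ,   1.        ]]), 'k1': -0.105327163594211, 'eye': array([ 0.39775963, -0.04311094,  1.10098446]), 'orientation': array([-3.03724291e+00, -1.78118852e-03, -1.54815054e+00])}
side {'mtx': array([[467.19003659,   0.        , 324.0934192 ],
       [  0.        , 467.19003659, 239.24532982],
       [  0.        ,   0.        ,   1.        ]]), 'k1': -0.04536234124399841, 'eye': array([ 0.28372215, -0.92424208,  0.48030792]), 'orientation': array([-2.02271992e+00, -3.45867143e-04, -2.62918489e-01])}
wrist {'mtx': array([[334.42615258,   0.        , 312.57395199],
       [  0.        , 334.42615258, 241.3542074 ],
       [  0.        ,   0.        ,   1.        ]]), 'k1': -0.02850841125922677, 'eye': array([0.3177775 , 0.59931154, 0.38413366]), 'orientation': array([ 2.85370020e+00, -1.11071709e-03, -1.94441009e+00])}
```

View pics/top0.png

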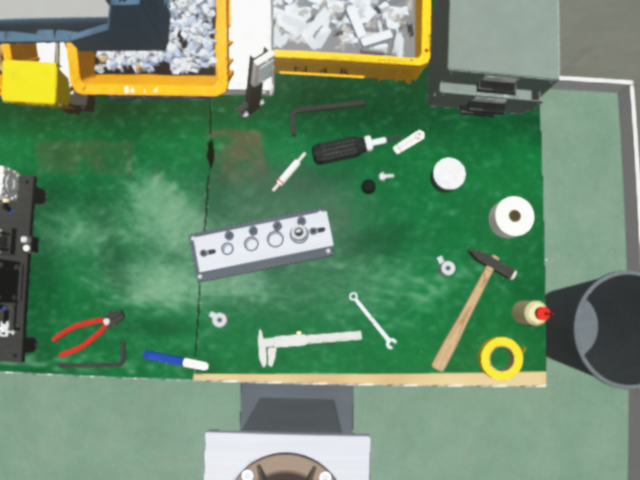

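View pics/side0.png

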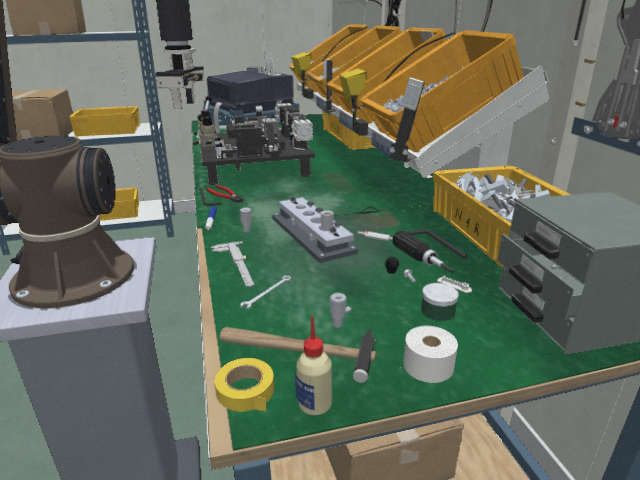

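View pics/wrist0.png

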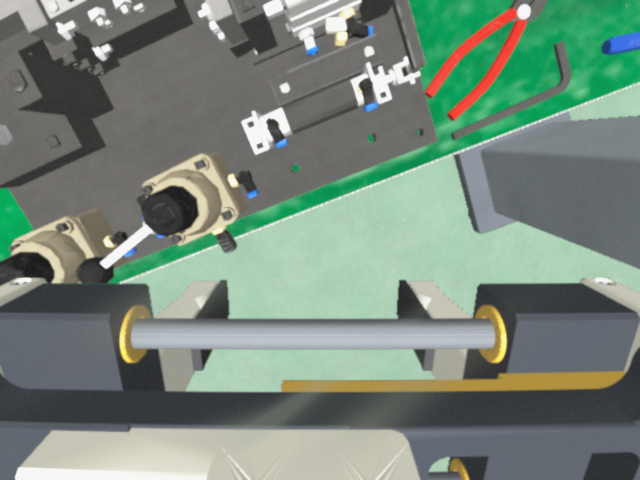

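Bush candidates in the top view are (219,319), (447,267), and the locked one in the jig at (299,232). I also need to check whether the item at (387,177) is one. I'll enlarge and measure.

Run:
```python
from h import *
p=np.load('pics/top0.npz');d=p['d'];p=p['p'];c=camera_params('top')
for u,v,z in [(219,319,.058),(447,267,.058),(387,177,.01),(299,232,.09),(368,186,.03),(449,174,.042)]:
    a=onz(c,u,v,z); print(u,v,d[v,u],dep(c,u,v,d[v,u]).round(4),a.round(4),np.hypot(a[0],a[1]).round(3))
def cr(x0,y0,w,h): return cv2.resize(p[y0:y0+h,x0:x0+w],(400,300),interpolation=cv2.INTER_CUBIC)
im=np.vstack([np.hstack([cr(415,240,64,48),cr(190,295,64,48)]),np.hstack([cr(355,160,64,48),cr(180,190,160,120)])])
save('c0',im)
s=np.load('pics/side0.npz')['p']
def cs(x0,y0,w,h): return cv2.resize(s[y0:y0+h,x0:x0+w],(400,300),interpolation=cv2.INTER_CUBIC)
save('c1',np.vstack([np.hstack([cs(305,280,64,48),cs(215,195,64,48)]),np.hstack([cs(380,245,64,48),cs(255,180,120,90)])]))
```

```text
219 319 1.0679774 [0.371  0.1351 0.0245] [0.3718 0.1296 0.058 ] 0.394
447 267 1.0699149 [ 0.4799 -0.2998  0.0337] [ 0.478  -0.2939  0.058 ] 0.561
387 177 1.116345 [ 0.6597 -0.1862  0.0059] [ 0.6587 -0.1857  0.01  ] 0.684
299 232 1.0544612 [ 0.5381 -0.0147  0.0555] [ 0.5334 -0.0156  0.09  ] 0.534
368 186 1.0900847 [ 0.6351 -0.1461  0.0297] [ 0.635  -0.1461  0.03  ] 0.652
449 174 1.0830867 [ 0.6611 -0.3032  0.0394] [ 0.6604 -0.3026  0.042 ] 0.726
```

View pics/c0.png

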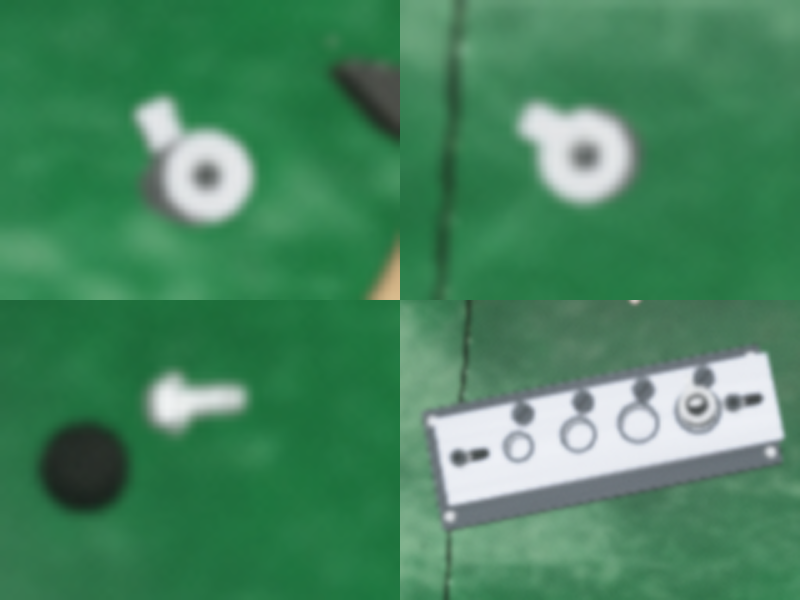

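View pics/c1.png

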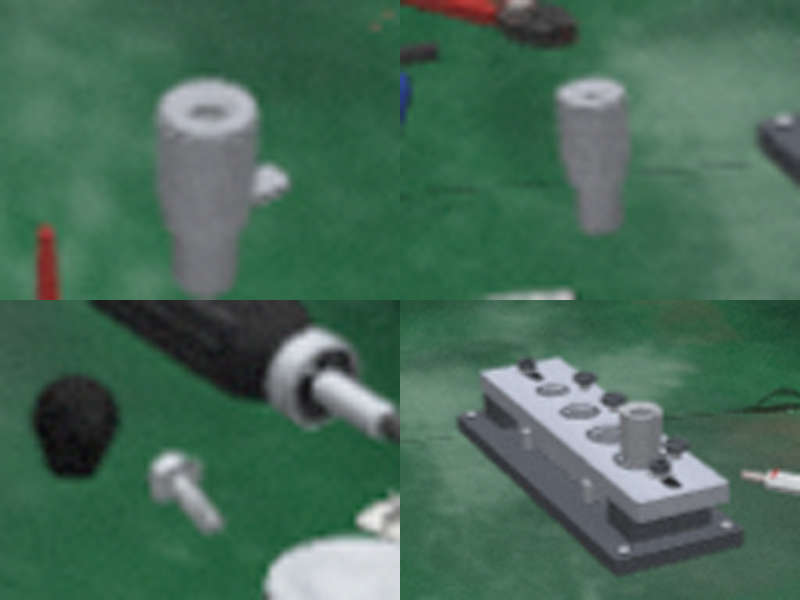

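Run:
```python
from h import *
p=np.load('pics/top0.npz')['p'];c=camera_params('top')
print(p[267-14:267+15:3,447-14:447+15:3].min(axis=2))
g=p.min(axis=2)
def comp(m,u,v):
    n,l,st,ce=cv2.connectedComponentsWithStats(m.astype(np.uint8)); k=l[v,u]; return (l==k)
# bush top face
m=comp(p[:,:,0]>150,450,264)
ys,xs=np.nonzero(m); print('n',len(xs),xs.min(),xs.max(),ys.min(),ys.max(),xs.mean(),ys.mean())
# plate
m=comp(p[:,:,0]>150,210,250)
cn,_=cv2.findContours(m.astype(np.uint8),cv2.RETR_EXTERNAL,cv2.CHAIN_APPROX_NONE)
r=cv2.minAreaRect(cn[0]); b=cv2.boxPoints(r); print(r,b)
W=np.array([onz(c,u,v,.054)for u,v in cn[0][:,0]])[:,:2]
r=cv2.minAreaRect((W*1000).astype(np.float32)); print('plate mm',r)
# dark things
print(g[225:265:1,215:315:1].shape)
im=cv2.resize(p[205:285,185:340],(775,400),interpolation=cv2.INTER_CUBIC); save('jig',im)
im=cv2.resize(p[250:285,430:465],(560,560),interpolation=cv2.INTER_CUBIC); save('b',im)
```

```text
[[ 35  32  33  34  34  32  36  42  45  41]
 [ 40  52 148 128  35  35  39  42  40  35]
 [ 51  94 224 196  50  50  43  44  44  39]
 [ 42  46 190 191 200 214 174  52  40  41]
 [ 44  45  89 196 219 192 226 159  39  48]
 [ 41  50  94 208 187 103 218 198  45  58]
 [ 37  46  85 178 223 215 227 137  54  63]
 [ 44  59  76  92 164 192 143  59  72  72]
 [ 54  73  85  71  56  48  47  56  62  61]
 [ 53  63  73  75  65  56  51  52  48  39]]
n 184 437 454 256 274 446.0054347826087 265.8532608695652
((333.1538391113281, 477.2307434082031), (4.992301940917969, 1.1094005107879639), 56.3099365234375) [[331.30768 475.4615 ]
 [332.23077 474.84613]
 [335.      479.     ]
 [334.0769  479.61536]]
plate mm ((86.9361801147461, -88.23258209228516), (9.171785354614258, 2.031339168548584), 34.894535064697266)
(40, 100)
```

View pics/jig.png

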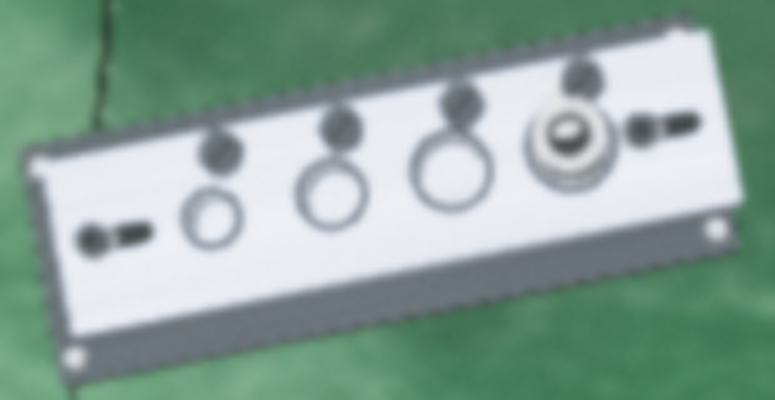

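View pics/b.png

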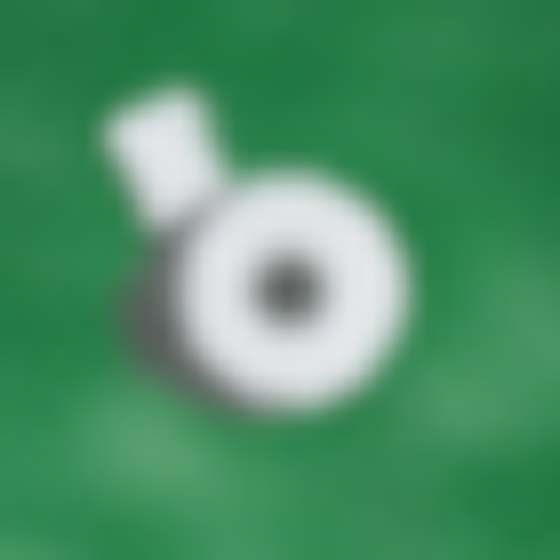

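Candidates: (219,319), (447,267), the locked bush in the jig (299,232), and a plain screw at (387,177). The one at (447,267) is an eared upright bush and is farthest from the base (0.56 m against 0.39 m and 0.53 m), so it's the one meant. The crop shows its head at (447.9,267.6) and its ear tip at (439.4,256.1).

Run:
```python
from h import *
c=camera_params('top')
f=lambda x,s,o:(x+.5)/s-.5+o
b=onz(c,f(293,16,430),f(289,16,250),.058)
e=onz(c,f(158,16,430),f(105,16,250),.0265)
print('bush',b.round(4),'ear tip',e.round(4),np.linalg.norm((e-b)[:2]),'yaw',np.degrees(np.arctan2(*(e-b)[1::-1])))
L=[onz(c,f(x,5,185),f(y,5,205),.054) for x,y in [(212,217),(331,193),(451,170)]]
for l in L: print(l.round(4))
print([np.linalg.norm(L[i+1]-L[i]) for i in (0,1)])
dv=L[0]-L[2]; print('jig yaw',np.degrees(np.arctan2(-dv[0],dv[1])))
# screws top z .065
S=[onz(c,f(x,5,185),f(y,5,205),.065) for x,y in [(221,153),(341,129),(462,105),(582,81)]]
for l in S: print(l.round(4))
dv=S[0]-S[3]; print(np.linalg.norm(dv),'jig yaw',np.degrees(np.arctan2(-dv[0],dv[1])))
C=[onz(c,f(x,5,185),f(y,5,205),.054) for x,y in [(40,168),(73,335),(743,203),(710,30)]]
for l in C: print(l.round(4))
print('ends',np.linalg.norm(C[1]-C[2]),np.linalg.norm(C[0]-C[3]),np.linalg.norm(C[1]-C[0]))
dv=C[1]-C[2];print('jig yaw',np.degrees(np.arctan2(-dv[0],dv[1])))
s=camera_params('side')
for P in [b,[b[0],b[1],0],L[1]]: print(proj(s,P))
```

```text
bush [ 0.477  -0.2955  0.058 ] ear tip [ 0.5013 -0.2867  0.0265] 0.025925335873925502 yaw 20.033424037650498
[0.5049 0.1201 0.054 ]
[0.515  0.0755 0.054 ]
[0.5247 0.0306 0.054 ]
[np.float64(0.04573740775910076), np.float64(0.0459891311846341)]
jig yaw 12.491015796055924
[0.5278 0.116  0.065 ]
[0.5379 0.0714 0.065 ]
[0.5479 0.0264 0.065 ]
[ 0.558  -0.0181  0.065 ]
0.13747344720916896 jig yaw 12.665026438145908
[0.522  0.1862 0.054 ]
[0.4591 0.1709 0.054 ]
[ 0.5147 -0.0795  0.054 ]
[ 0.5803 -0.0658  0.054 ]
ends 0.2565539030996384 0.25872385293100303 0.0646996193767521
jig yaw 12.51239416681388
(np.float64(337.96049707794856), np.float64(295.13442229517113))
(np.float64(337.4991603704931), np.float64(323.7052494015255))
(np.float64(308.63661739123), np.float64(212.13992512168593))
```

Call:
arm_command --targets '[[[0,0,-0.149],[20,-45,0],0],[[0,0,-0.149],[20,-45,0],0],[[0,0,-0.149],[20,-45,0],0],[[0,0,-0.149],[20,-45,0],0],[[0,0,-0.149],[20,-45,0],0],[[0,0,-0.149],[20,-45,0],0],[[0,0,-0.149],[20,-45,0],0],[[0,0,-0.149],[20,-45,0],0]]'

```text
t: 0.95
eef_pos: [0.4067, 0.2663, 0.4048]
ee_rot: [-3.141, 0.0, -1.571]
force: [1.2, 1.1, -0.0]
width: 0.0875
```

Call:
arm_command --targets '[[[0,0,0],[9,-45,0],0],[[0,0,0],[9,-45,0],0],[[0,0,0],[9,-45,0],0],[[0,0,0],[9,-45,0],0],[[0,0,0],[9,-45,-10],0],[[0,0,0],[9,-45,-10],0],[[0,0,0],[9,-45,-10],0],[[0,0,0],[9,-45,-10],0]]'

```text
t: 1.75
eef_pos: [0.4783, -0.0936, 0.3645]
ee_rot: [-3.141, 0.0, -1.566]
force: [0.9, 1.4, 0.9]
width: 0.0876
```

Call:
arm_command --targets '[[[0,0,0],[0,-42,-10],0],[[0,0,0],[0,-40,-10],0],[[0,0,0],[0,-40,-10],0],[[0,0,0],[0,-40,-5],0],[[0,0,0],[-1,-40,0],0],[[0,0,0],[0,0,0],0],[[0,0,0],[0,0,0],0]]'

```text
t: 2.45
eef_pos: [0.477, -0.2945, 0.329]
ee_rot: [3.14, 0.0, -1.568]
force: [0.0, 0.3, -0.2]
width: 0.0878
```

Run:
```python
from h import *
s=get_state(); c=camera_params('wrist'); p,d=grab_frame('wrist'); save('w1',p); np.savez('pics/w1.npz',p=p,d=d,eye=c['eye'],o=c['orientation'])
print(s['t'],s['eef_pos'],s['ee_rot'],c['eye'],c['orientation'],proj(c,[.477,-.2955,.058]),proj(c,[.5013,-.2867,.0265]))
```

```text
2.45 [ 0.47702664 -0.29447891  0.32902916] [ 3.14047051e+00  4.51969762e-04 -1.56830540e+00] [ 0.47691024 -0.37222392  0.30929314] [ 2.85244304e+00 -4.93396509e-04 -3.13878142e+00] (np.float64(312.0273481106299), np.float64(243.75396861756883)) (np.float64(284.53836391443826), np.float64(242.79858599943168))
```

View pics/w1.png

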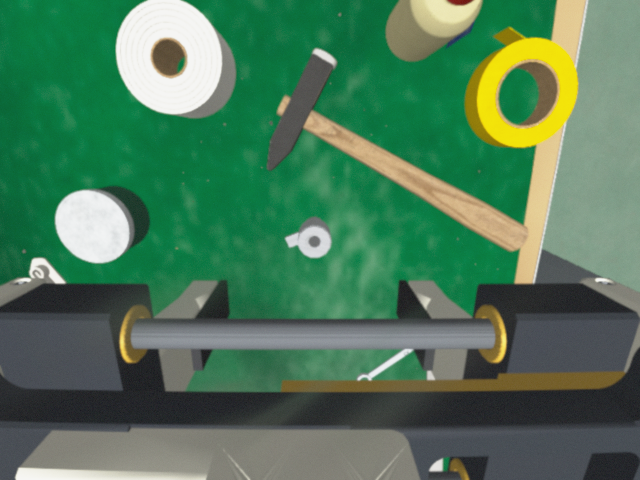

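The bush head shows at about (315,241), a few pixels from the top-camera prediction of (312,244). I'll refine with the circle.

Run:
```python
from h import *
z=np.load('pics/w1.npz');p=z['p']; c=camera_params('wrist')
save('w1c',cv2.resize(p[215:265,275:340],(780,600),interpolation=cv2.INTER_CUBIC))
```

```text
(no output)
```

View pics/w1c.png

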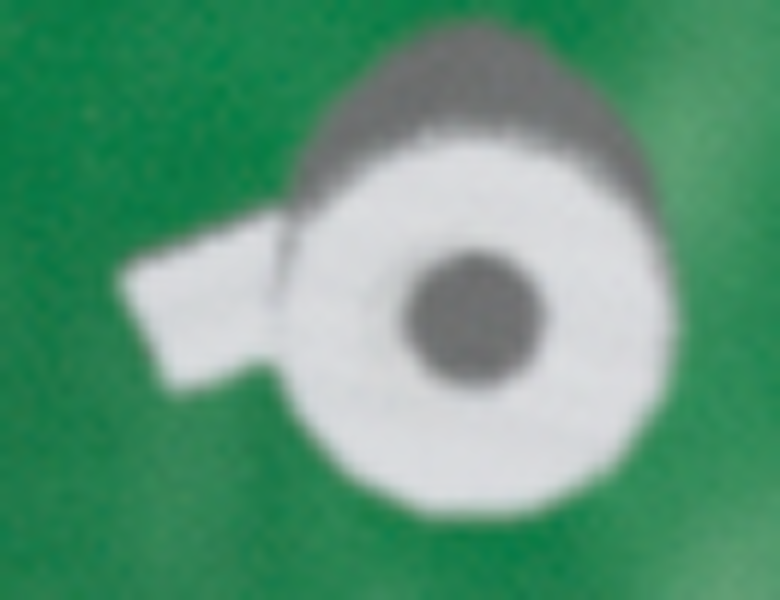

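Run:
```python
from h import *
c=camera_params('wrist')
b=onz(c,314.4,241.4,.058); e=onz(c,286.6,242.2,.0265); print(b,e,np.linalg.norm((e-b)[:2]),np.degrees(np.arctan2(*(e-b)[1::-1])))
```

```text
[ 0.47540732 -0.29656552  0.058     ] [ 0.49975236 -0.28635227  0.0265    ] 0.026400596132424244 22.7590493121878
```

Call:
arm_command --targets '[[[0,0,0],[-1,-1.5,-35],0],[[0,0,0],[0,0,-35],0],[[0,0,0],[0,0,-25],0],[[0,0,0],[0,0,-12],0.2],[[0,0,0],[0,0,-6],0.4],[[0,0,0],[0,0,0],0.5],[[0,0,0],[0,0,0],0.5]]' --squeeze 20

```text
t: 3.2
eef_pos: [0.4772, -0.295, 0.2179]
ee_rot: [-3.14, -0.001, -1.565]
force: [0.9, -0.7, -0.1]
width: 0.061
```

Run:
```python
from h import *
s=get_state(); c=camera_params('wrist'); p,d=grab_frame('wrist'); save('w2',p)
print(s['t'],s['eef_pos'],s['ee_rot'],s['width'],c['eye'])
```

```text
3.2 [ 0.47715425 -0.29501393  0.21786948] [-3.13981151e+00 -6.23176681e-04 -1.56507174e+00] 0.06098113974651555 [ 0.47733425 -0.37277317  0.19820124]
```

View pics/w2.png

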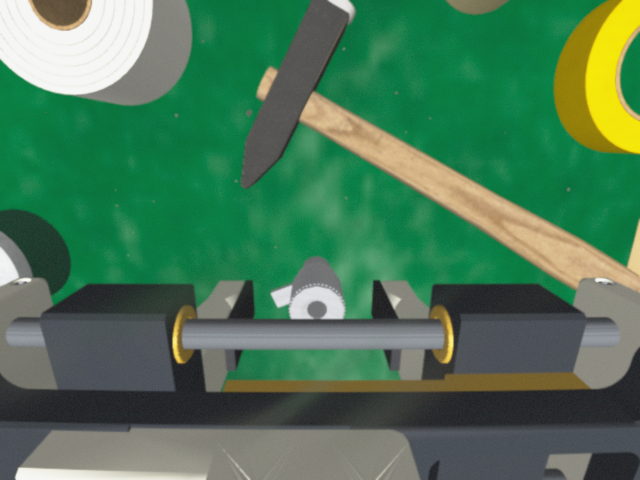

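Run:
```python
from h import *
c=camera_params('wrist'); s=get_state(); print(s['eef_pos'],c['eye'])
p=cv2.imread('pics/w2.png'); cv2.imwrite('pics/w2c.png',cv2.resize(p[250:330,260:365],(787,600),interpolation=cv2.INTER_CUBIC))
```

```text
[ 0.47713331 -0.29510699  0.21797206] [ 0.47728166 -0.37287417  0.19832136]
```

View pics/w2c.png

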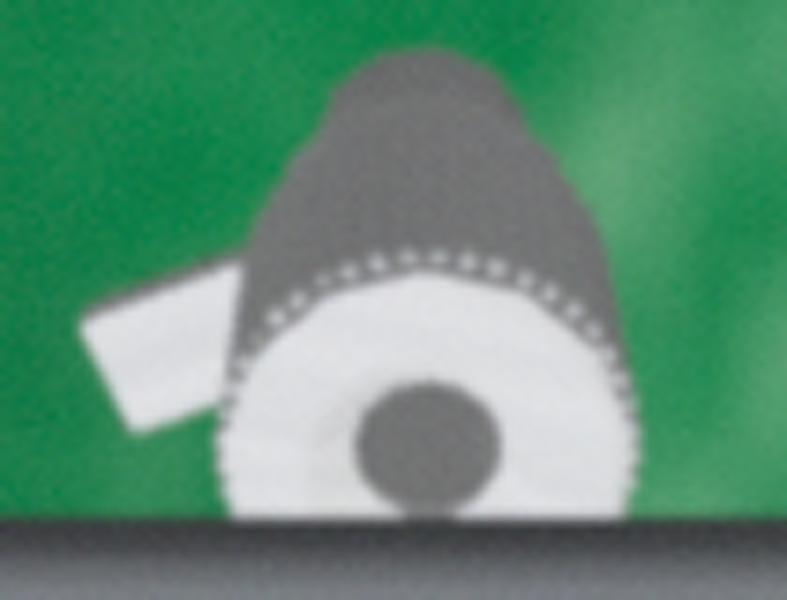

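Run:
```python
from h import *
c=camera_params('wrist'); s=get_state(); print(onz(c,316.6,308.9,.058), s['eef_pos'],s['t'])
```

```text
[ 0.47535403 -0.29847611  0.058     ] [ 0.47713331 -0.29510699  0.21797206] 3.25
```

Call:
arm_command --targets '[[[0,0,0],[-1.5,-2,-1.5],0.6],[[0,0,0],[0,0,0],0.7],[[0,0,0],[0,0,0],0.8],[[0,0,0],[0,0,0],0.9],[[0,0,0],[0,0,0],0.9],[[0,0,0],[0,0,0],0.9]]' --squeeze 25

```text
t: 3.85
eef_pos: [0.4751, -0.2972, 0.2153]
ee_rot: [-3.141, -0.0, -1.566]
force: [0.4, -0.1, 2.4]
width: 0.0253
```

Call:
arm_command --targets '[[[0,0,0],[0,0,10],0.9],[[0,0,0],[0,0,30],0.9],[[0,0,0],[0,0,45],0.9],[[0,0,0],[0,0,45],0.9],[[0,0,0],[0,0,0],0.9]]'

```text
t: 4.35
eef_pos: [0.4766, -0.2978, 0.3524]
ee_rot: [-3.131, -0.004, -1.565]
force: [1.0, -0.9, -1.8]
width: 0.0253
```

Run:
```python
from h import *
s=get_state(); c=camera_params('wrist'); p,d=grab_frame('wrist'); save('w3',p)
print(s['t'],s['eef_pos'],s['ee_rot'],s['width'],s['force'],s['moment'],c['eye'])
```

```text
4.35 [ 0.47656411 -0.2978419   0.35244223] [-3.13121116 -0.00421956 -1.56462335] 0.025342649065224182 [ 1.01944333 -0.86988071 -1.78540959] [ 0.06388002 -0.20715307  0.07103596] [ 0.47696631 -0.37567641  0.33307395]
```

View pics/w3.png

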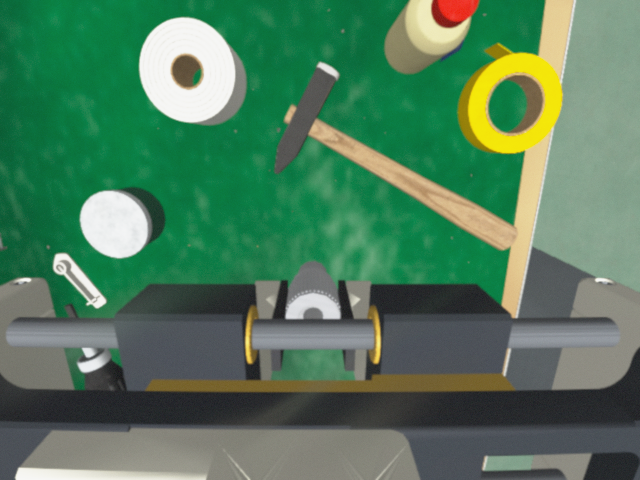

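Call:
arm_command --targets '[[[0,0,0.14],[4,37,0],0.9],[[0,0,0.14],[4,37,0],0.9],[[0,0,0.14],[4,37,0],0.9],[[0,0,0.14],[4,37,0],0.9],[[0,0,0.14],[4,37,0],0.9],[[0,0,0.14],[4,37,0],0.9],[[0,0,0.14],[4,37,0],0.9],[[0,0,0.14],[4,37,0],0.9]]'

```text
t: 5.2
eef_pos: [0.5063, 0.0003, 0.3443]
ee_rot: [3.141, 0.002, -0.44]
force: [0.4, -0.3, -1.0]
width: 0.0252
```

Call:
arm_command --targets '[[[0,0,0.14],[4,37,0],0.9],[[0,0,0.14],[3,37,0],0.9],[[0,0,0.1],[0,0,0],0.9],[[0,0,0],[0,0,-10],0.9],[[0,0,0],[0,0,-10],0.9],[[0,0,0],[0,0,0],0.9],[[0,0,0],[0,0,0],0.9]]'

```text
t: 5.9
eef_pos: [0.5138, 0.072, 0.3244]
ee_rot: [3.141, 0.001, -0.068]
force: [-0.2, -0.6, -1.4]
width: 0.0249
```

```bash
cat > look.py <<'E'
from h import *
import sys
n=sys.argv[1]
s=get_state(); c=camera_params('wrist'); p,d=grab_frame('wrist'); save(n,p); np.savez('pics/'+n+'.npz',p=p,d=d)
print(s['t'],s['eef_pos'].round(4),s['ee_rot'].round(4),s['width'].round(4),s['force'].round(2),s['moment'].round(3),np.round(c['eye'],4),np.round(c['orientation'],4))
for a in sys.argv[2:]:
    t,_=grab_frame(a); save(n+a,t); np.savez('pics/'+n+a+'.npz',p=t,d=_)
E
python3 look.py w4 top side
```

```text
Traceback (most recent call last):
  File "look.py", line 5, in <module>
    print(s['t'],s['eef_pos'].round(4),s['ee_rot'].round(4),s['width'].round(4),s['force'].round(2),s['moment'].round(3),np.round(c['eye'],4),np.round(c['orientation'],4))
                                                            ^^^^^^^^^^^^^^^^
AttributeError: 'float' object has no attribute 'round'
```

View pics/w4.png

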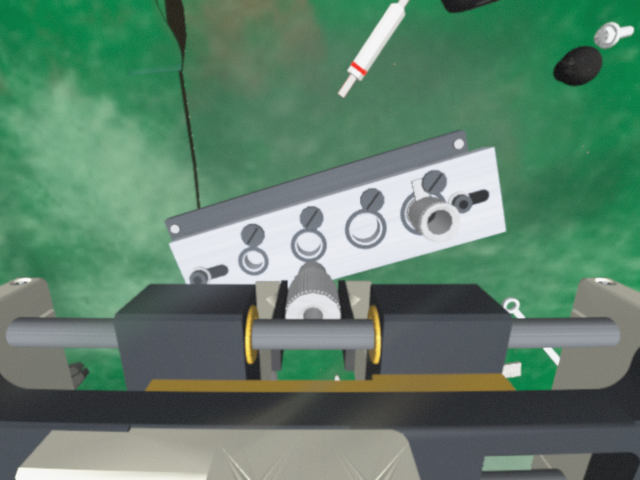

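```bash
sed -i "s/s\['width'\].round(4)/round(s['width'],4)/" look.py
python3 look.py w5 side
python3 - <<'E'
from h import *
z=np.load('pics/w5.npz');p=z['p']
save('w5c',cv2.resize(p[200:320,230:390],(800,600),interpolation=cv2.INTER_CUBIC))
p=np.load('pics/w5side.npz')['p']
save('w5s',cv2.resize(p[90:270,220:420],(667,600),interpolation=cv2.INTER_CUBIC))
E
```

```text
5.95 [0.514  0.0722 0.3249] [ 3.1411e+00  5.0000e-04 -6.7900e-02] 0.0252 [ 0.17 -0.27 -0.64] [-0.032 -0.019 -0.004] [0.5905 0.0662 0.3052] [ 2.8531e+00 -3.0000e-04 -1.6384e+00]
```

View pics/w5c.png

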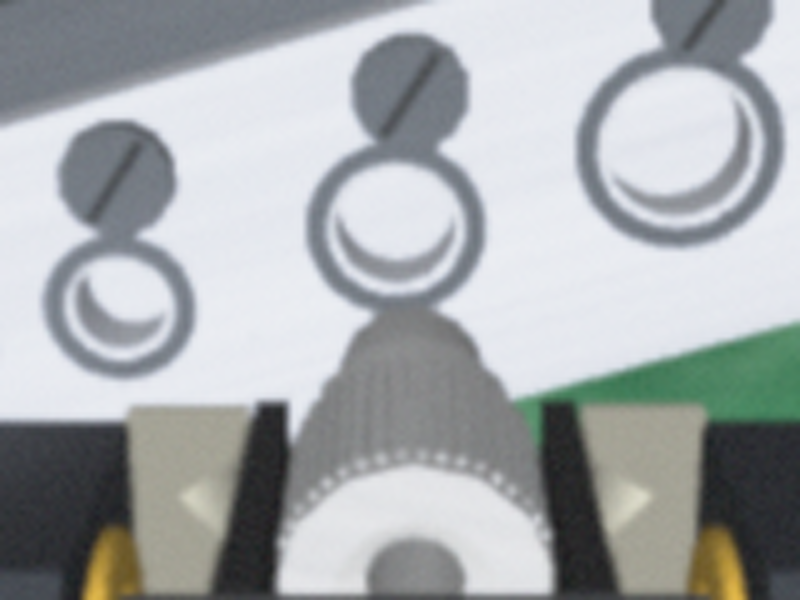

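View pics/w5s.png

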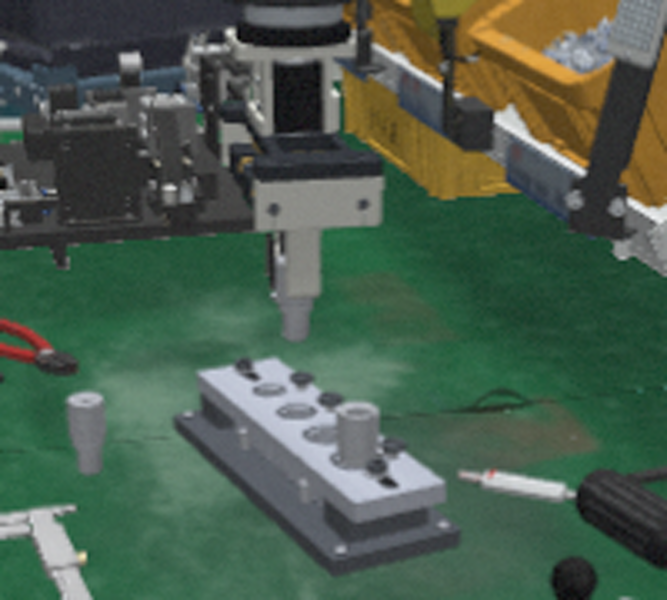

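Run:
```python
from h import *
c=camera_params('wrist'); s=get_state(); T=s['eef_pos']
print(T)
l=onz(c,308.9,245.2,.054); print('liner',l)
zt=T[2]-.1573
print('top',onz(c,312.6,316,zt)-T)
f=onz(c,311.8,260.5,zt-.058); print('foot edge',f-T)
f2=onz(c,311.8,260.5,zt-.055); print('if shank edge',f2-T)
```

```text
[0.51412389 0.0724342  0.3254007 ]
liner [0.51341461 0.07465687 0.054     ]
top [ 0.00017232 -0.00078775 -0.1573    ]
foot edge [ 0.00647189 -0.00069651 -0.2153    ]
if shank edge [ 0.00754617 -0.00077689 -0.2123    ]
```

Call:
arm_command --targets '[[[0,0,0],[0,3,-15],0.9],[[0,0,0],[0,0,-20],0.9],[[0,0,0],[0,0,-10],0.9],[[0,0,0],[0,0,0],0.9],[[0,0,0],[0,0,0],0.9]]'

```text
t: 6.55
eef_pos: [0.5143, 0.0759, 0.2807]
ee_rot: [3.141, -0.0, -0.066]
force: [0.6, -0.4, -1.3]
width: 0.0253
```

```bash
python3 look.py w6
python3 - <<'E'
from h import *
z=np.load('pics/w6.npz');p=z['p']
save('w6c',cv2.resize(p[200:320,230:390],(800,600),interpolation=cv2.INTER_CUBIC))
E
```

```text
6.55 [0.5143 0.0759 0.2807] [ 3.1415e+00 -4.0000e-04 -6.5900e-02] 0.0253 [ 0.57 -0.45 -1.3 ] [-0.026 -0.047  0.032] [0.5908 0.07   0.261 ] [ 2.8540e+00  1.0000e-04 -1.6363e+00]
```

View pics/w6c.png

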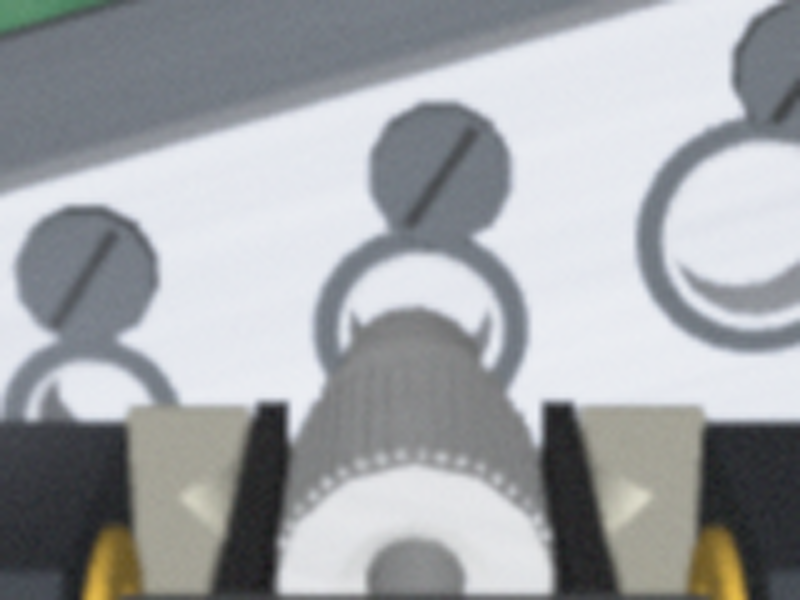

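Run:
```python
from h import *
c=camera_params('wrist'); s=get_state(); T=s['eef_pos']
print(T)
print('liner',onz(c,313.8,265.6,.054)-T, 'ring top',onz(c,313.8,245.2,.054)-T)
zt=T[2]-.1573
print('top',onz(c,312.6,316,zt)-T)
print('shank edge',onz(c,312.4,260.6,zt-.055)-T)
# ear expected, bench of ring radius
print('ring w',onz(c,292.4,265.6,.054)-onz(c,335.2,265.6,.054))
```

```text
[0.51441655 0.0759466  0.28098353]
liner [-0.00122074 -0.00142896 -0.22698353] ring top [ 0.01285088 -0.00233682 -0.22698353]
top [ 0.00027161 -0.00076382 -0.1573    ]
shank edge [ 0.00759082 -0.00109614 -0.2123    ]
ring w [0.00184524 0.02822108 0.        ]
```

Call:
arm_command --targets '[[[0,0,0],[0,-0.4,-5],0.9],[[0,0,0],[0,0,-4],0.9],[[0,0,0],[0,0,-3],0.9],[[0,0,0],[0,0,-2],0.9],[[0,0,0],[0,0,-1],0.9],[[0,0,0],[0,0,0],0.9]]' --squeeze 20

```text
t: 7.2
eef_pos: [0.514, 0.0754, 0.265]
ee_rot: [3.141, 0.0, -0.066]
force: [0.2, -1.4, -2.4]
width: 0.0257
```

Call:
arm_command --targets '[[[0,0,0],[0,0,-1],0.9],[[0,0,0],[0,0,-1],0.9],[[0,0,0],[0,0,-1],0.9],[[0,0,0],[0,0,0],0.9]]'

```text
t: 7.6
eef_pos: [0.514, 0.0754, 0.2621]
ee_rot: [3.142, -0.0, -0.066]
force: [0.0, -2.5, -1.1]
width: 0.0253
```

Call:
arm_command --targets '[[[0,0,0],[0,0,-1.5],0.9],[[0,0,0],[0,0,-1.5],0.9],[[0,0,0],[0,0,-1],0.9],[[0,0,0],[0,0,0],0.9]]'

```text
t: 8.0
eef_pos: [0.514, 0.0754, 0.258]
ee_rot: [3.141, 0.0, -0.066]
force: [0.6, -1.8, -1.4]
width: 0.0256
```

Call:
arm_command --targets '[[[0,0,0],[0,0,-1.5],0.9],[[0,0,0],[0,0,-1.5],0.9],[[0,0,0],[0,0,-1.5],0.9],[[0,0,0],[0,0,-1.5],0.9],[[0,0,0],[0,0,-1],0.9],[[0,0,0],[0,0,0],0.9]]'

```text
t: 8.6
eef_pos: [0.514, 0.0754, 0.251]
ee_rot: [3.142, 0.0, -0.066]
force: [1.2, -3.2, -1.0]
width: 0.0255
```

Call:
arm_command --targets '[[[0,0,0],[0,0,-1],0.9],[[0,0,0],[0,0,-1],0.9],[[0,0,0],[0,0,0],0.9]]'

```text
t: 8.9
eef_pos: [0.514, 0.0755, 0.249]
ee_rot: [3.142, 0.0, -0.066]
force: [1.3, -3.3, -0.2]
width: 0.0257
```

Call:
arm_command --targets '[[[0,0,0],[0,0,-0.5],0.9],[[0,0,0],[0,0,-0.5],0.9],[[0,0,0],[0,0,0],0.9]]'

```text
t: 9.2
eef_pos: [0.514, 0.0755, 0.2481]
ee_rot: [-3.142, 0.0, -0.066]
force: [1.0, -2.8, -0.0]
width: 0.0256
```

Call:
arm_command --targets '[[[0,0,0],[0,0,-0.5],0.9],[[0,0,0],[0,0,-0.3],0.9],[[0,0,0],[0,0,0],0.9]]'

```text
t: 9.5
eef_pos: [0.514, 0.0755, 0.2474]
ee_rot: [-3.142, -0.0, -0.066]
force: [1.6, -3.0, 1.3]
width: 0.0254
```

Call:
arm_command --targets '[[[0,0,0],[0,0,-0.4],0.9],[[0,0,0],[0,0,0],0.9]]'

```text
t: 9.7
eef_pos: [0.5141, 0.0755, 0.2473]
ee_rot: [-3.142, -0.0, -0.066]
force: [0.9, -2.8, 4.8]
width: 0.0252
```

Call:
arm_command --targets '[[[0,0,0],[0,0,-0.4],0.9],[[0,0,0],[0,0,0],0.9]]'

```text
t: 9.9
eef_pos: [0.5141, 0.0755, 0.2473]
ee_rot: [-3.141, -0.001, -0.065]
force: [0.1, -2.8, 8.9]
width: 0.0256
```

Call:
arm_command --targets '[[[0,0,-0.1],[0,0,0.3],0.9],[[0,0,-0.14],[0,-0.1,0],0.9],[[0,0,-0.14],[-0.1,-0.1,0],0.9],[[0,0,0],[0,0,0],0.9]]'

```text
t: 10.3
eef_pos: [0.514, 0.0753, 0.2473]
ee_rot: [-3.141, -0.0, -0.451]
force: [0.1, -1.7, 5.6]
width: 0.0253
```

Call:
arm_command --targets '[[[0,0,-0.14],[-0.1,-0.1,0],0.9],[[0,0,-0.14],[-0.1,-0.1,0],0.9],[[0,0,0],[0,0,0],0.9]]'

```text
t: 10.6
eef_pos: [0.5138, 0.0751, 0.2473]
ee_rot: [-3.141, -0.0, -0.731]
force: [-0.1, -2.9, 5.7]
width: 0.0254
```

Call:
arm_command --targets '[[[0,0,-0.14],[-0.1,-0.1,0],0.9],[[0,0,-0.14],[-0.1,-0.1,0],0.9],[[0,0,0],[0,0,0],0.9]]'

```text
t: 10.9
eef_pos: [0.5135, 0.0749, 0.2473]
ee_rot: [-3.141, -0.0, -1.011]
force: [0.6, -1.9, 5.9]
width: 0.0252
```

```bash
python3 -c "
from h import *
s=get_state();print(s['force'],s['moment'],s['ee_rot'],s['q'])"
```

```text
[ 0.62563628 -1.93853925  5.85458159] [-0.66129414  0.15295003 -0.02560457] [-3.14114451e+00 -7.83210373e-05 -1.01060507e+00] [ 5.23456734e-01  2.66562981e-01 -5.31417861e-01  8.85737214e-05
 -7.72364767e-01  3.66711091e-02]
```

Call:
arm_command --targets '[[[0,0,-0.14],[-0.1,0,0],0.9],[[0,0,-0.14],[-0.1,0,0],0.9],[[0,0,-0.1],[-0.1,0,0],0.9],[[0,0,0],[0,0,0],0.9]]'

```text
t: 11.3
eef_pos: [0.5131, 0.0748, 0.2473]
ee_rot: [3.142, -0.0, -1.389]
force: [-1.8, -2.3, 7.5]
width: 0.0256
```

```bash
python3 look.py w7
python3 - <<'E'
from h import *
z=np.load('pics/w7.npz');p=z['p']
save('w7c',cv2.resize(p[200:320,230:390],(800,600),interpolation=cv2.INTER_CUBIC))
E
```

```text
11.3 [0.5131 0.0748 0.2473] [ 3.1415 -0.     -1.3893] 0.0256 [-1.79 -2.31  7.52] [-0.777  0.387 -0.012] [ 0.5267 -0.0016  0.2276] [ 2.8530e+00  6.0000e-04 -2.9597e+00]
```

View pics/w7c.png

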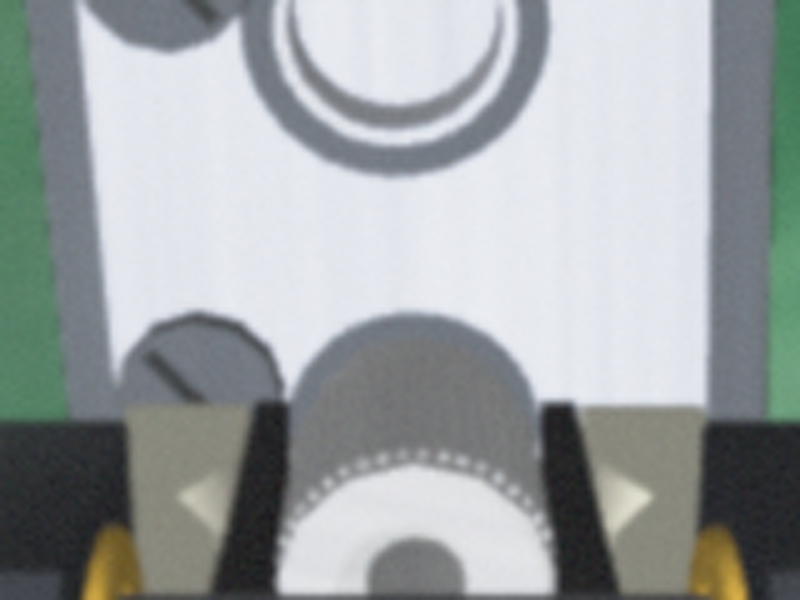

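Call:
arm_command --targets '[[[0,0,-0.1],[-0.1,0,0],0.9],[[0,0,-0.1],[0,0,0],0.9],[[0,0,0],[0,0,0],0.9]]' --squeeze 15

```text
t: 11.65
eef_pos: [0.5129, 0.0748, 0.2473]
ee_rot: [3.141, -0.0, -1.589]
force: [-1.2, -2.8, 6.5]
width: 0.0259
```

```bash
cat > st.py <<'E'
from h import *
s=get_state();print(s['t'],s['force'].round(2),s['moment'].round(3),s['ee_rot'].round(3),s['eef_pos'].round(4))
E
python3 st.py
```

```text
11.65 [-1.16 -2.8   6.47] [-0.712  0.445  0.035] [ 3.141 -0.    -1.589] [0.5129 0.0748 0.2473]
```

Call:
arm_command --targets '[[[0,0,-0.05],[0,0,0],0.9],[[0,0,0],[0,0,0],0.9]]'

```text
t: 11.85
eef_pos: [0.5129, 0.0748, 0.2473]
ee_rot: [3.141, -0.0, -1.637]
force: [-1.3, -2.8, 7.0]
width: 0.0257
```

```bash
python3 st.py
```

```text
11.85 [-1.25 -2.76  7.04] [-0.768  0.577  0.042] [ 3.141 -0.    -1.637] [0.5129 0.0748 0.2473]
```

Call:
arm_command --targets '[[[0,0,-0.05],[0,0,0],0.9],[[0,0,0],[0,0,0],0.9]]'

```text
t: 12.05
eef_pos: [0.5129, 0.0748, 0.2473]
ee_rot: [3.141, -0.0, -1.687]
force: [-0.9, -2.2, 7.2]
width: 0.0255
```

```bash
python3 st.py
```

```text
12.05 [-0.87 -2.23  7.22] [-0.752  0.615  0.049] [ 3.141 -0.    -1.687] [0.5129 0.0748 0.2473]
```

Call:
arm_command --targets '[[[0,0,-0.05],[0,0,0],0.9],[[0,0,0],[0,0,0],0.9]]'

```text
t: 12.25
eef_pos: [0.5128, 0.0749, 0.2473]
ee_rot: [3.141, -0.0, -1.737]
force: [-1.8, -2.7, 7.7]
width: 0.0256
```

```bash
python3 st.py
```

```text
12.25 [-1.76 -2.75  7.74] [-0.624  0.674 -0.02 ] [ 3.141 -0.    -1.737] [0.5128 0.0749 0.2473]
```

Call:
arm_command --targets '[[[0,0,-0.05],[0,0,0],0.9],[[0,0,0],[0,0,0],0.9]]'

```text
t: 12.45
eef_pos: [0.5128, 0.075, 0.2473]
ee_rot: [3.141, 0.0, -1.787]
force: [-2.2, -0.4, 7.2]
width: 0.0254
```

```bash
python3 st.py
```

```text
12.45 [-2.16 -0.37  7.21] [-0.333  0.818  0.209] [ 3.141  0.    -1.787] [0.5128 0.075  0.2473]
```

Call:
arm_command --targets '[[[0,0,-0.03],[0,0,0],0.9],[[0,0,0],[0,0,0],0.9]]'

```text
t: 12.65
eef_pos: [0.5128, 0.0751, 0.2473]
ee_rot: [3.141, 0.0, -1.816]
force: [-2.1, -0.8, 7.0]
width: 0.0255
```

```bash
python3 st.py
```

```text
12.65 [-2.08 -0.79  7.01] [-0.036  0.859  0.253] [ 3.141  0.    -1.816] [0.5128 0.0751 0.2473]
```

Call:
arm_command --targets '[[[0,0,0.03],[0,0,0.3],0.9],[[0,0,0],[0,0,0],0.6],[[0,0,0],[0,0,0],0.4],[[0,0,0],[0,0,0],0.2],[[0,0,0],[0,0,0],0.2],[[0,0,0],[0,0,0],0.2]]'

```text
t: 13.25
eef_pos: [0.5131, 0.0749, 0.247]
ee_rot: [3.141, -0.0, -1.786]
force: [-0.7, -0.4, 0.5]
width: 0.0599
```

Call:
arm_command --targets '[[[0,0,0],[0,0,10],0.2],[[0,0,0],[0,0,30],0.2],[[0,0,0],[0,0,40],0.2],[[0,0,0],[0,0,40],0.2],[[0,0,0],[0,0,0],0.2]]'

```text
t: 13.75
eef_pos: [0.5145, 0.0753, 0.3737]
ee_rot: [-3.133, 0.005, -1.785]
force: [0.6, 0.3, 0.2]
width: 0.07
```

```bash
python3 look.py w8 side
python3 - <<'E'
from h import *
p=np.load('pics/w8side.npz')['p']
save('w8s',cv2.resize(p[140:270,240:380],(646,600),interpolation=cv2.INTER_CUBIC))
E
```

```text
13.75 [0.5145 0.0753 0.3737] [-3.1328  0.0054 -1.7848] 0.07 [0.58 0.26 0.19] [ 0.085 -0.13   0.004] [ 0.4981 -0.0007  0.3536] [2.8473 0.0093 2.9278]
```

View pics/w8.png

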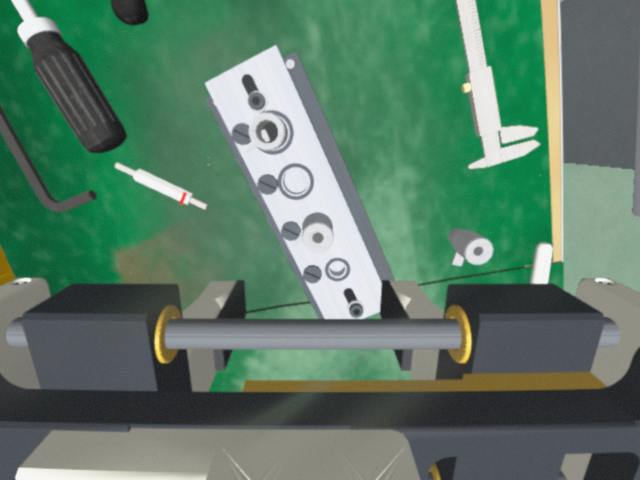

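View pics/w8s.png

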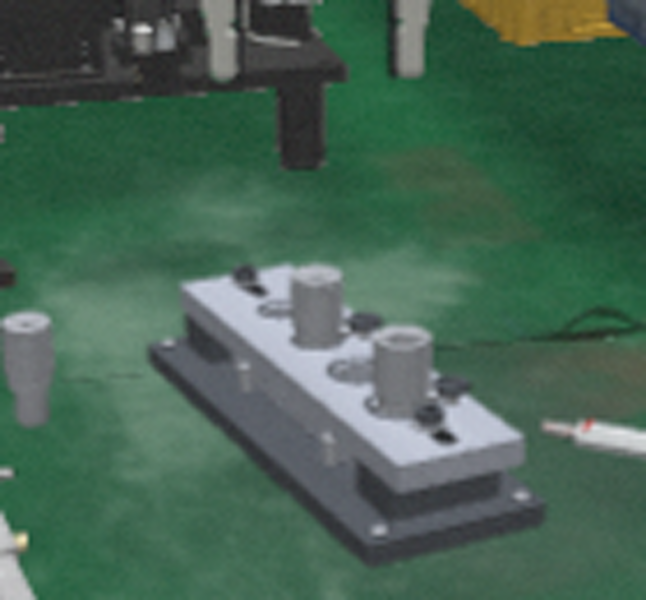

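Run:
```python
from h import *
p=np.load('pics/w8.npz')['p']
save('w8c',cv2.resize(p[100:280,220:380],(711,600)[:2] if 0 else (533,600),interpolation=cv2.INTER_CUBIC))
```

```text
(no output)
```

View pics/w8c.png

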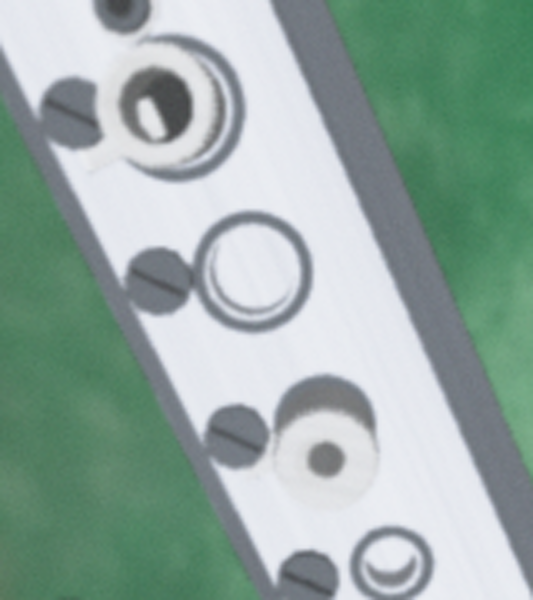

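The bush is seated in liner 2 and released. The ear is white on white here, so I'll move the camera nearly overhead to see it.

Call:
arm_command --targets '[[[0,0,0],[10,30,0],0.2],[[0,0,0],[10,35,0],0.2],[[0,0,0],[10,35,0],0.2],[[0,0,0],[0,0,0],0.2],[[0,0,0],[0,0,0],0.2],[[0,0,0],[0,0,0],0.2]]'

```text
t: 14.45
eef_pos: [0.5427, 0.1744, 0.3663]
ee_rot: [3.14, -0.001, -1.786]
force: [-0.1, 0.2, -0.5]
width: 0.0703
```

```bash
python3 look.py w9 top
python3 - <<'E'
from h import *
c=camera_params('wrist'); u,v=map(int,proj(c,[.525,.075,.06])); print(u,v)
p=np.load('pics/w9.npz')['p']; y0=max(0,v-45)
q=p[y0:y0+90,u-60:u+60]; g=cv2.createCLAHE(3,(4,4)).apply(q[:,:,1].copy())
save('w9c',cv2.resize(np.dstack([g]*3),(800,600),interpolation=cv2.INTER_CUBIC))
c=camera_params('top'); 
p=np.load('pics/w9top.npz')['p']
save('w9t',cv2.resize(p[205:285,185:340],(775,400),interpolation=cv2.INTER_CUBIC))
E
```

```text
14.45 [0.5427 0.1744 0.3663] [ 3.1401e+00 -1.4000e-03 -1.7859e+00] 0.0703 [-0.13  0.21 -0.52] [ 0.074 -0.061 -0.021] [0.5259 0.0984 0.3467] [ 2.8542e+00 -9.0000e-04  2.9267e+00]
307 113
```

View pics/w9c.png

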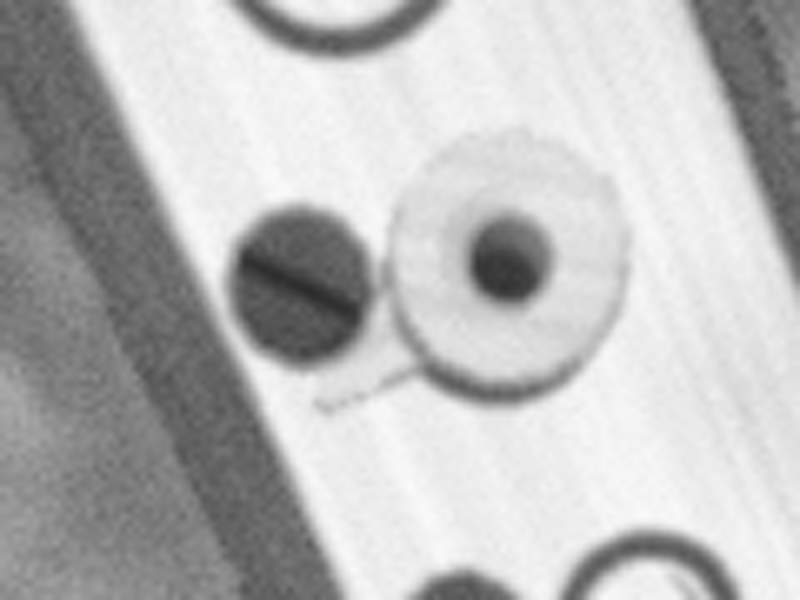

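View pics/w9t.png

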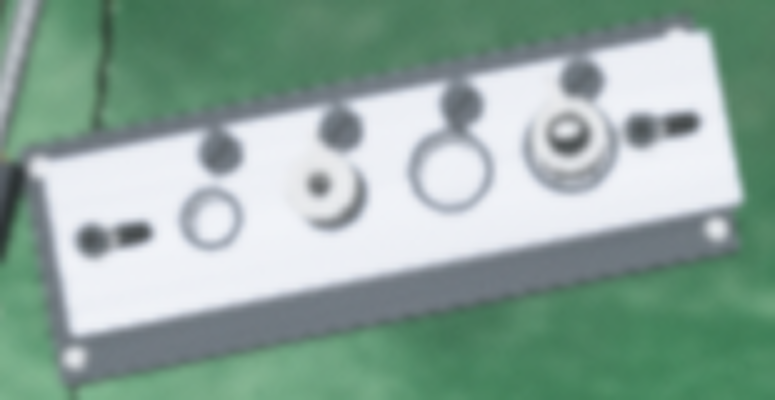

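The ear's free edge runs from about (418,370) to (325,408) in the crop, beside and under the screw head. I'll check its angle against the jig.

Run:
```python
from h import *
c=camera_params('wrist'); k=120/800; f=lambda x,y:(247+(x+.5)*k-.5, 68+(y+.5)*k-.5)
a,b=[onz(c,*f(x,y),.0565) for x,y in[(418,370),(325,408)]]
print(a,b,'ear dir',np.degrees(np.arctan2(*(b-a)[1::-1])),'jig 12.5')
t=onz(c,*f(510,264),.090); sc=onz(c,*f(300,286),.065); print('bush top',t,'screw',sc)
th=np.radians(12.55); M=np.array([[np.cos(th),np.sin(th)],[-np.sin(th),np.cos(th)]])
print('screw-bush in jig',M@(sc-t)[:2],'edge pts',M@(a-t)[:2],M@(b-t)[:2])
d=np.load('pics/w9.npz')['d']; u,v=map(int,f(420,200)); uu,vv=map(int,f(650,420)); 
for U,V in [(u,v),(uu,vv)]: print(dep(c,U,V,d[V,U]))
```

```text
[0.52536877 0.08249532 0.0565    ] [0.53760548 0.08439576 0.0565    ] ear dir 8.82787409693472 jig 12.5
bush top [0.5133804  0.07578446 0.09      ] screw [0.53702491 0.07068088 0.065     ]
screw-bush in jig [ 0.0219706  -0.01011939] edge pts [0.01316015 0.00394554] [0.02551743 0.00314164]
[0.52183499 0.06721271 0.09223617]
[0.49836276 0.09392259 0.05545581]
```

```bash
python3 -c "
from station import *
print(job_done()); print(get_state()['t'])"
```

```text
the job is handed in; nothing more can be done
None
the job is handed in; nothing more can be done
```

The job is handed in: the bush stands in the 19 mm liner (liner 2), head home on the plate, ear under that liner's lock screw, and released. `job_done()` gives no verdict, so what follows is my own checks.

**What I did:** I took the loose bush farthest from the base (0.56 m) and lowered it into liner 2 with no resistance beyond the plate's drag of about 3 N. It came home at TCP height 0.2473 m, pressing with about 9 N at most. I then turned it clockwise until the torque rose to about 0.25 N m, which I took as the stop, and released it and withdrew. The clock stood at about 14.5 s of the allowed 67 s. I never went near the tin or the knob.

**Last checks:**
- **Seating:** by depth, the head's top stands about 36.8 mm over the plate, against 36 mm expected. That is within the 1.5 mm allowed.
- **Position:** the lock screw lies 22.0 mm to +x and 10.1 mm to -y of the bush axis, against 22 and 9 mm nominal.
- **Ear:** it points to +x and its free edge is visible beside the screw head. Its direction reads about 4° past the jig's +x, within the few degrees I can read from that edge and inside the 10° allowed.

**Disagreements:** the top and wrist cameras differed by about 1.5 mm, which is within their calibration. I trusted the wrist view, and the clean entry bore that out.

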